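# Set the pattern roller to its mark and lock it

### The job

Clear the marker pen off the roller stand and set it down on the table beside the stand (do not drop it). Turn the roller on its centres until its red mark faces straight up; then slide the blue lock block fully home so its tongue goes between the two lugs on the roller's disc; and only then swing the lock lever square to the slot, as far as it goes, with the mark still up. Do not disturb the other things on the table.

Things in the scene. Friction and masses are not known exactly. Their poses are not given: they have to be found in the camera images.
- stand: Grey roller stand fixed to the table, left or right of the red tin. Origin on the table below the roller axis, midway between the centre posts; x across the roller away from the lock, y along the axis, z up. Apron x -160..-65, 12 high, with the T-slot along x at y -65; bed x -65..60, 20 high; y +-110. Posts at y +-98, 23 thick, 50 deep, top z 100. Roller axis at x 0, z 85, parallel to y.
- roller (a joint): Angle of the roller about its axis, rad, any number of turns; 0 or a full turn = red mark straight up; growing = the top moves to the stand's +x. Starts 0.8 rad or more from up, either way. Stays where it is left (friction 0.05 N m). Drum: light wood, 50 dia, stand y -45..35.
- peg_wheel (a point): Centre of the peg wheel, on the roller axis at stand y +60; turns with the roller. Hub 30 dia, 22 long; six round radial pegs 10 thick, 60 degrees apart, reaching 62 from the axis; the red peg points along this z, the same way as the mark, the others are steel. Push a peg with a finger put down beside it.
- roller_mark (a point): Middle of the red mark, a 9 wide, 74 long red stripe along the drum, 25 from the axis. Its z axis points out of the drum through the mark (up when the job is done); its y is the roller axis.
- lock_disc (a point): Point on the roller axis at stand y -65, in the aluminium disc (64 dia) with two lugs that reach 52 from the axis. They face the stand's -x when the mark is up, with a gap of 22 between them for the tongue.
- lock_slide (a joint): Travel of the blue lock block along the T-slot to the stand's +x, m: 0 = back, 0.045 = home (stop). Starts at 0 to 0.006; friction 4 N; stays where left. Block at stand y -65, foot 36 wide, z 13..43, its front at x = -113 mm + travel; its 9 mm square tongue at z 85 reaches 30 further. The pen in front of the foot keeps it from going home.
- push_plate (a point): Point on the rear face of the upright blue push plate at the back of the lock block, at stand y -33, z 60 and x = -158 mm + travel. Push it to the stand's +x to slide the block. The plate is 5 thick and spans y -95..-16, z 15..77 of the stand; the lever lies above it.
- lock_lever (a joint): Angle of the steel lock lever on top of the block, rad, anticlockwise from above: 0 = along the slot, pointing to the stand's -x; 1.57 = square, pointing to the stand's -y (stop, locked). Starts at 0 to 0.3; friction 0.06 N m; stays where left. Its upright axis is at stand x = -133 mm + slide travel, y -65; arm 10 wide, z 91..100.
- lever_knob (a point): Top centre of the black upright knob at the lever's end: 14 dia, 26 tall, 60 from the lever's axis, top at z 117. Its x axis points from the knob to the lever's axis. Push it sideways to swing the lever.
- marker_pen: White and green marker pen, 17 x 135 x 16, lying on the stand's apron roughly along the stand's y, across the slot in front of the lock block. Origin at the centre of its underside, long axis = its y. A fixed blue bench vice, 60 high, stands at the table's near edge about x 0.23 to 0.30, y -0.24 m of the room: keep clear of it when setting the pen down.
- bowl: Cream plastic bowl, 192 dia, 66 high, on the table on the other side of the red tin; origin at the centre of its underside. Leave alone.
- candle_gold: Gold candle, 61 dia, 131 tall, standing behind the roller stand; origin at the centre of its underside. Leave alone and standing.
- stapler_blue: Blue stapler, 36 x 145 x 46, on the table; origin at the centre of its underside. Leave alone.
- spool_pink: Spool of pink ribbon, 90 dia, 28 high; origin at the centre of its underside. Leave alone.
- spool_blue: Spool of blue ribbon, 75 x 61 x 34, behind the red tin; origin at the centre of its underside. Leave alone.

How it is judged:
By the outcome, as a careful person would: the job done as asked, in the order asked, and still so for the second after the job is handed in, with the robot touching nothing.
It also fails if it takes over 67 s, if anything falls off the work surface, if the arm or the gripper's body presses on something with over 40 N, if the wrist force passes 120 N, or if a joint passes its speed limit or range.

### The arm

A 6-joint arm with a two-finger parallel gripper is mounted at the origin on a cart in front of the work surface, level with it; the furniture and walls round the work are solid. World frame = base frame: x ahead of the robot, y to its left, z up, the work surface at z = 0. Lengths are in mm, angles in rad, forces in N, time in s.
With the tool pointing down it reaches from about 300 to 1000 mm from the base axis. Payload 5.1 kg.
Tool frame: the origin (TCP) lies on the centre line of the jaws, within the pads' length; the fingertips stand 19 mm ahead of it and the grasp point (between the pads) is the TCP (r.nose_length is the distance from the TCP to the fingertips, in mm); z points along the fingers, y is the direction in which the jaws open and shut (so a half turn about z gives the same grasp; the last joint's range is limited). The gripper opens to 95 mm and grips with 3 to 60 N. Pads are 20 mm wide; open, the fingers measure 119 mm over their backs; the gripper's body (75 mm by 180 mm) begins 59 mm behind the grasp point.
Start: joints at [-0.083, 0.124, 1.65, -0, 1.367, -0.083], TCP at [649.988, -0.028, 233.656] pointing down, gripper open.
Joint ranges: [-2.61, 2.61], [-1.02, 2.33], [0.03, 2.71], [-1.35, 4.49], [0.32, 2.68], [-2.91, 2.91]. Speed limits (rad/s): [2.57, 2.57, 3.14, 3.14, 3.14, 3.14].

### API

Orientations are given as a unit quaternion [x, y, z, w].
In Python, from workcell import r, snapshot gives the robot as it stands. The module is installed in compiled form; this text tells all that it offers.
- The arm moves only by the tool step_arm, never from a script. Its arguments are lists of equal length, an entry for each row: "linear": the shift along the tool's x, y, z normalised to -1 to 1, where 1 is 15 cm, a list of three; "rot": the turn, a rotation vector about the tool's x, y, z normalised to -1 to 1, where 1 is 0.5 rad, a list of three. A call has 1 to 8 rows; each row is the pose to reach, as a shift and turn from the pose commanded when the call began, along the tool's axes at that moment; what a row does not reach only later rows make up. A row lasts 1/10 s, in which the tool goes at most 50 mm and 8.59 degrees, less where a joint would pass 70% of its speed; a pose out of reach is approached as far as the arm can. A call with a number of a shift or a turn outside -1 to 1 is refused whole. A call with a gripper value outside its range is refused whole. "fingers" is the closure, from 0 (fully open) to 1 (shut), set as the call begins (left out, the last holds). The fingers move at their own pace and stop on an object; "grip_force" is the grip in N (left out, the last holds). Time passes only in rows, so rows that repeat a pose let the fingers close. It gives the time, the measured TCP pose, the force and the opening at its end, in the units of the state.
- r.state(): the state, without advancing time (a new reading comes with each control period).
- snapshot(name): name is "scene" or "side" or "wrist"; returns a dict with "color" (384x512x3 uint8, red, green, blue), "fx", "fy", "cx", "cy" (pixels), "R" (3x3) and "t" (3): a world point X has camera coordinates R X + t. Camera axes: x right, y down, z forward; pixel columns grow to the right and rows downward; lengths in mm; the calibration is good to about 2 mm. A picture is of the moment at which its call begins. There is no depth.
- r.finish_job(): hands the job in, once; it reports no verdict.
The state is a dict: "clock": time; "joints": joint angles; "qd": joint speeds; "joint_efforts": joint torques, N m; "position": TCP position; "ee_rot": TCP orientation; "contact_force": force on the tool from outside, world axes, zero at the start; "moment": the same for the moment, N m; "gripper_width": finger opening in mm.
Only numpy, scipy, OpenCV 4.12 (cv2) and the standard library are available. Lean on these libraries where they do the work, as an engineer would, in place of code of your own. Each camera call takes 0.05 s, during which the arm holds its last target. There are 200 camera calls.

## Working session

There is one attempt and no reset: what is moved stays moved. The work goes in short steps, Python scripts to look and compute and a tool call to move; the robot and the scene stay as the last step left them, time stands still between calls to the robot, and variables do not carry over. Pictures are saved under pics/ and viewed, about 8 in all and at most 12, crops included, and the job is handed in when it is done.

Besides the shell and the picture viewer there is one more tool, called after "Request:" by a JSON object that holds its "name" and its "arguments". step_arm: Moves the arm, as the interface text tells. Its arguments: {"type":"object","properties":{"linear":{"type":"array"},"rot":{"type":"array"},"fingers":{"type":"number"},"grip_force":{"type":"number"}},"required":["linear","rot"]}

```bash
mkdir -p pics; cat > h.py <<'E'
import numpy as np, cv2
from workcell import r, snapshot
def save(n,f,crop=None,scale=1):
    s=snapshot(n); im=cv2.cvtColor(s["color"],cv2.COLOR_RGB2BGR)
    np.savez('pics/'+f+'.npz',**{k:np.array(v) for k,v in s.items()})
    if crop: im=im[crop[1]:crop[3],crop[0]:crop[2]]
    if scale!=1: im=cv2.resize(im,None,fx=scale,fy=scale,interpolation=cv2.INTER_CUBIC)
    cv2.imwrite('pics/'+f+'.png',im); return s
def load(f): return dict(np.load('pics/'+f+'.npz'))
def cast(s,u,v,z):
    d=np.array([(u-s["cx"])/s["fx"],(v-s["cy"])/s["fy"],1.]); R=np.array(s["R"]);t=np.array(s["t"])
    o=-R.T@t; w=R.T@d; return o+w*(z-o[2])/w[2]
def proj(s,X):
    c=np.array(s["R"])@np.array(X,float)+s["t"]; return s["fx"]*c[0]/c[2]+s["cx"], s["fy"]*c[1]/c[2]+s["cy"]
E
python3 - <<'E'
from h import *
a=save("scene","sc0");b=save("side","si0");c=save("wrist","wr0")
ims=[cv2.imread(f'pics/{n}.png') for n in('sc0','si0')]
cv2.imwrite('pics/two.png',cv2.resize(np.vstack(ims),None,fx=.78,fy=.78))
for s in(a,b,c): print(-np.array(s["R"]).T@s["t"],s["fx"],np.array(s["R"])[2])
E
```

```text
[ 44.77993298 916.48250419 783.20314704] 380.94309393210386 [ 0.42081837 -0.72849535 -0.54056121]
[ 576.37663335 1010.60234748  629.80932557] 394.8569677061006 [-0.01536791 -0.88536403 -0.46464433]
[650.37627686  82.14356245 382.93456627] 283.6957100450876 [-0.00393534 -0.28925297 -0.9572446 ]
```

View pics/sc0.png

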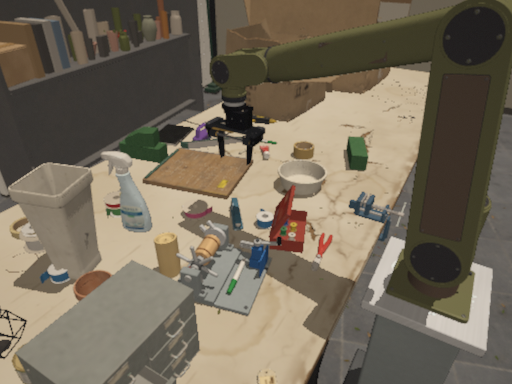

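View pics/si0.png

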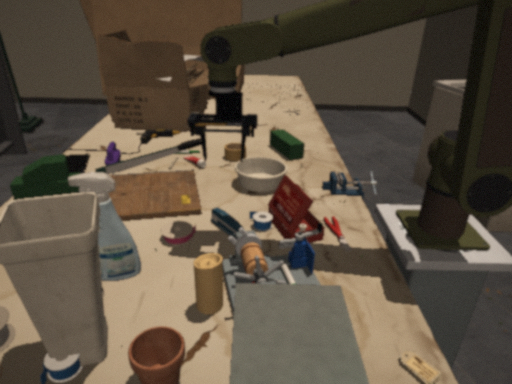

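The scene view shows the stand around (230,270), with the pen at (237,278), the blue block at (260,255), the candle at (168,255) and the grey box just to the left. I'll zoom in on both views.

```bash
python3 - <<'E'
from h import *
a=cv2.imread('pics/sc0.png')[210:320,160:310]; b=cv2.imread('pics/si0.png')[195:305,200:350]
cv2.imwrite('pics/z1.png',np.hstack([cv2.resize(x,None,fx=2.66,fy=2.66*2*.98/1.0 if 0 else 2.66,interpolation=cv2.INTER_CUBIC) for x in(a,b)]))
s=load('sc0');t=load('si0')
for z in(0,12,20): print(z,cast(s,237,278,z))
print('bowl',cast(s,302,180,30),'candle',cast(s,168,270,0),'tin',cast(s,290,235,20),'greybox',cast(s,190,370,0))
E
```

```text
0 [ 4.78129074e+02  2.63384978e+02 -1.13686838e-13]
12 [471.48943077 273.39153921  12.        ]
20 [467.06300176 280.06258009  20.        ]
bowl [ 528.84008595 -287.34620786   30.        ] candle [667.33769092 339.02001996   0.        ] tin [424.17314953  33.68076968  20.        ] greybox [415.66140317 553.92128904   0.        ]
```

View pics/z1.png

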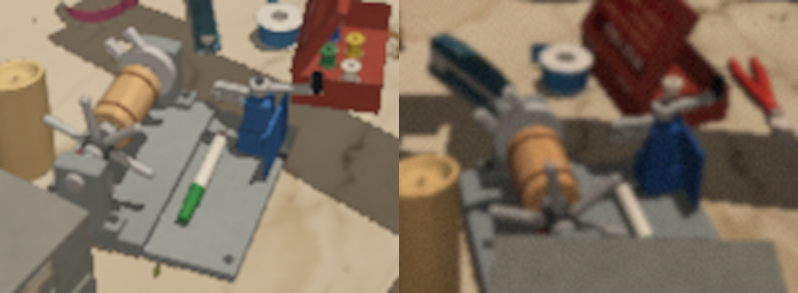

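```bash
cat >> h.py <<'E'
from scipy.spatial.transform import Rotation as Ro
def tri(s,p,t,q):
    A=[];b=[]
    for c,(u,v) in((s,p),(t,q)):
        R=np.array(c["R"]);o=-R.T@c["t"];d=R.T@np.array([(u-c["cx"])/c["fx"],(v-c["cy"])/c["fy"],1.]);d/=np.linalg.norm(d)
        P=np.eye(3)-np.outer(d,d);A.append(P);b.append(P@o)
    A=np.vstack(A);b=np.hstack(b);x=np.linalg.lstsq(A,b,rcond=None)[0];return x.round(1),np.linalg.norm(A@x-b).round(1)
def Rt(): return Ro.from_quat(r.state()["ee_rot"])
E
python3 - <<'E'
from h import *
s=load('sc0');t=load('si0')
S=lambda x,y:(x/2.66+160,y/2.66+210); T=lambda x,y:((x-399)/2.66+200,y/2.66+195)
for n,p,q in[('drum',S(130,93),T(542,165)),('knob',S(317,83),T(717,93)),('leverhub',S(262,85),T(668,95)),('hub',S(100,142),T(555,212)),('pen white end',S(218,138),T(622,184)),('tin front',S(385,110),T(728,110)),('boxcorner',(155,271),(234,287))]: print(n,tri(s,p,t,q))
print(Rt().as_matrix().round(3),r.state()["position"])
E
```

```text
drum (array([562.6, 273.9,  89.9]), np.float64(3.0))
knob (array([397. , 169.1, 100. ]), np.float64(2.5))
leverhub (array([445.3, 201.2, 108.9]), np.float64(7.7))
hub (array([550.6, 340.7,  86.8]), np.float64(4.2))
pen white end (array([485.5, 224.5,  29.2]), np.float64(2.3))
tin front (array([358.4,  63.8,   7.1]), np.float64(3.8))
boxcorner (array([596.7, 443.6, 131.5]), np.float64(14.0))
[[-0.     1.    -0.002]
 [ 1.     0.     0.   ]
 [ 0.    -0.002 -1.   ]] [6.49522496e+02 1.98044849e-02 2.32669115e+02]
```

Request:
{"name": "step_arm", "arguments": {"linear": [[1,-0.5,-0.2],[1,-0.5,-0.2],[1,-0.5,-0.2],[1,-0.5,-0.2]], "rot": [[0,0,0],[0,0,0],[0,0,0],[0,0,0]]}}

```text
clock: 0.55
position: [573.4, 153.0, 264.5]
ee_rot: [0.706, 0.708, 0.001, -0.0]
contact_force: [0.6, 0.4, 0.0]
gripper_width: 95.1
```

Request:
{"name": "step_arm", "arguments": {"linear": [[0.9,-0.3,-0.1],[0.9,-0.3,-0.1],[0.9,-0.3,-0.1],[0.9,-0.3,-0.1],[0.9,-0.3,-0.1]], "rot": [[0,0,0],[0,0,0],[0,0,0],[0,0,0],[0,0,0]]}}

```text
clock: 1.05
position: [529.5, 285.5, 278.4]
ee_rot: [0.706, 0.708, -0.0, 0.0]
contact_force: [-0.8, -0.6, 0.2]
gripper_width: 95.1
```

```bash
python3 - <<'E'
from h import *
s=save("wrist","w1",scale=1.5); print(r.state()["position"],-np.array(s["R"]).T@s["t"])
E
```

```text
[529.88909961 284.6310915  278.14558792] [530.03821793 367.80604133 428.70407195]
```

View pics/w1.png

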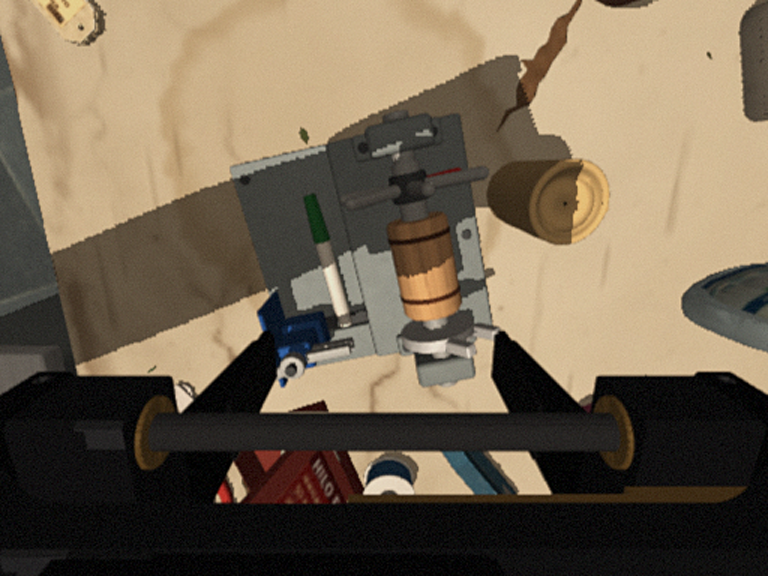

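```bash
python3 - <<'E'
from h import *
s=load('w1');g=lambda u,v,z:cast(s,u/1.5,v/1.5,z)
P=[(232,166,12,-160,110),(460,115,20,60,110),(328,143,20,-65,110)]
A=np.array([g(*p[:3])[:2] for p in P]);B=np.array([p[3:] for p in P],float)
print(A.round(1))
for a,b in((0,1),(0,2),(1,2)):
    d=A[b]-A[a];e=B[b]-B[a];print(np.linalg.norm(d).round(1),np.linalg.norm(e),np.degrees(np.arctan2(d[1],d[0])-np.arctan2(e[1],e[0])).round(2))
a,b=g(417,217,95),g(433,312,95);print('drum ends',a,b,np.degrees(np.arctan2(-(a-b)[0],(a-b)[1])))
print('hub',g(407,187,90),'postline',g(397,115,85),g(445,380,85))
for n,p,z in(('knob',(291,367),117),('penA',(309,196),20),('penB',(344,318),20),('candle',(570,200),131)):print(n,g(*p,z))
sc=load('sc0');si=load('si0')
print('box',tri(sc,(120,268),si,(232,290)),tri(sc,(193,291),si,(343,287)))
# vice in scene
E
```

```text
[[386.3 361.4]
 [597.4 405.5]
 [478.6 381.7]]
215.6 220.0 11.81
94.4 95.0 12.44
121.2 125.0 -348.67
drum ends [555.4283927  324.59497086  95.        ] [570.63759123 245.86853164  95.        ] 10.93429517462947
hub [547.50084135 347.08352269  90.        ] postline [539.34902037 399.49716653  85.        ] [584.95190737 176.97588183  85.        ]
knob [454.41712087 206.25550569 117.        ]
penA [458.92755951 334.42592329  20.        ]
penB [488.72842918 211.75328087  20.        ]
candle [657.54231882 341.01617988 131.        ]
box (array([597.5, 536. , 210.1]), np.float64(7.6)) (array([420.2, 511.3, 206.3]), np.float64(0.3))
```

```bash
cat >> h.py <<'E'
O=np.array([563.3,286.8]);YAW=np.radians(11.7)
def W(x,y,z):
    c,s_=np.cos(YAW),np.sin(YAW); return np.array([O[0]+c*x-s_*y,O[1]+s_*x+c*y,z])
def St(p):
    d=np.array(p)[:2]-O;c,s_=np.cos(YAW),np.sin(YAW);return np.array([c*d[0]+s_*d[1],-s_*d[0]+c*d[1],p[2]])
E
python3 - <<'E'
from h import *
s=load('w1');g=lambda u,v,z:cast(s,u/1.5,v/1.5,z)
for d in range(-180,180,10):
    a=np.radians(d);print(d,(1.5*np.array(proj(s,W(62*np.sin(a),60,85+62*np.cos(a))))).round(),end='; ')
print()
for p in((60,300),(30,120),(170,130),(300,60)):print(p,g(*p,0))
im=cv2.imread('pics/w1.png');hsv=cv2.cvtColor(im,cv2.COLOR_BGR2HSV)
m=(((hsv[...,0]<8)|(hsv[...,0]>172))&(hsv[...,1]>130)&(hsv[...,2]>50)).astype(np.uint8)
n,l,st,c=cv2.connectedComponentsWithStats(m)
for i in range(1,n):
    if st[i,4]>15 and st[i,1]<390:print('red',st[i],c[i])
# pen mask: white + green
x0,y0=280,180;sub=hsv[y0:340,x0:370]
gm=((sub[...,0]>50)&(sub[...,0]<90)&(sub[...,1]>120));wm=(sub[...,2]>170)&(sub[...,1]<60)
for n,mm in(('g',gm),('w',wm)):
    ys,xs=np.nonzero(mm);print(n,len(xs),xs.min()+x0,xs.max()+x0,ys.min()+y0,ys.max()+y0)
cv2.imwrite('pics/z2.png',np.hstack([cv2.resize(im[130:230,320:510],None,fx=2.1,fy=2.1*1.6),cv2.resize(im[180:340,250:440],None,fx=2.1,fy=2.1)]))
E
```

```text
-180 [407. 184.]; -170 [396. 187.]; -160 [385. 189.]; -150 [374. 192.]; -140 [365. 194.]; -130 [356. 197.]; -120 [348. 199.]; -110 [342. 201.]; -100 [337. 203.]; -90 [335. 205.]; -80 [334. 206.]; -70 [336. 207.]; -60 [341. 207.]; -50 [348. 206.]; -40 [358. 205.]; -30 [371. 203.]; -20 [385. 201.]; -10 [401. 198.]; 0 [417. 195.]; 10 [433. 191.]; 20 [448. 188.]; 30 [462. 184.]; 40 [473. 181.]; 50 [482. 178.]; 60 [488. 176.]; 70 [491. 174.]; 80 [492. 173.]; 90 [490. 172.]; 100 [485. 172.]; 110 [479. 172.]; 120 [471. 173.]; 130 [462. 174.]; 140 [452. 176.]; 150 [441. 178.]; 160 [430. 180.]; 170 [419. 182.]; 
(60, 300) [185.1188226  223.99155327   0.        ]
(30, 120) [196.10282594 402.6591865    0.        ]
(170, 130) [326.79965914 393.93479069   0.        ]
(300, 60) [453.30847792 453.61076492   0.        ]
red [427 168  34   9  92] [444.83695652 171.70652174]
g 611 305 328 194 242
w 606 323 349 265 326
```

View pics/z2.png

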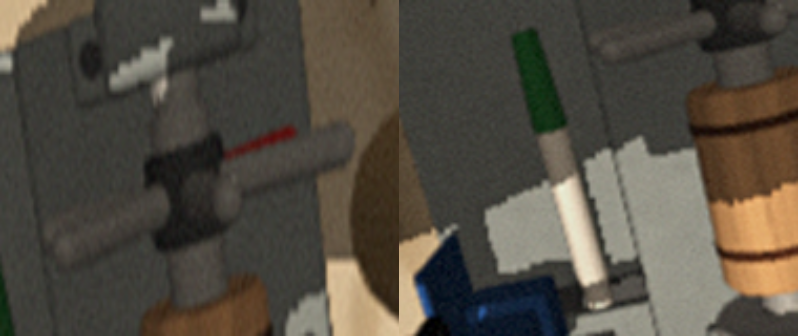

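The red peg points about +126° (below the steel peg at (485,173)), so the roller needs about −126°. The pen runs from (309,195) to (345,325). I'll work out the pen approach with the tool tilted so the gripper body clears the drum.

```bash
cat >> h.py <<'E'
def Rd(yaw_deg,tilt_deg):  # tool x=stand/pen y, tool y=pen x, tool down; tilt: top leans to -x
    a=np.radians(yaw_deg)
    c,s_=np.cos(a),np.sin(a)
    B=np.array([[-s_,c,0],[c,s_,0],[0,0,-1.]])  # cols x,y,z
    B=np.column_stack([[-s_,c,0],[c,s_,0],[0,0,-1]])
    return Ro.from_matrix(B)*Ro.from_rotvec([-np.radians(tilt_deg),0,0])
def go(target,R,show=True):
    st=r.state();C=Rt();d=C.inv().apply(np.array(target)-st["position"])/150;rv=(C.inv()*R).as_rotvec()/.5
    print('lin',d.round(3),'rot',rv.round(3),'pos',np.round(st["position"],1))
E
python3 - <<'E'
from h import *
s=load('w1');g=lambda u,v,z:cast(s,u/1.5,v/1.5,z)
a,b=St(g(309.5,195,20)),St(g(345.5,325,20));print(a,b,np.linalg.norm(a-b))
t=(0-b[1])/(a[1]-b[1]);p=b+t*(a-b);w=W(*p);w[2]=20;d=(a-b);yaw=11.7+np.degrees(np.arctan2(-d[0],d[1]));print(p,w,yaw)
R=Rd(yaw,12);z=R.apply([0,0,1])
for h in(17.4+70,17.4): print(w-h*z); go(w-h*z,R)
E
```

```text
[-91.85238649  68.60171775  20.        ] [-88.48375121 -66.18093982  20.        ] 134.82474730252343
[-90.13781749   0.          20.        ] [475.03499302 268.52119578  20.        ] 13.131700598017376
[457.33868792 264.39281404 105.4901003 ]
lin [-0.134 -0.483  1.151] rot [-0.418  0.05  -0.456] pos [529.9 284.6 278.1]
[471.51192999 267.69929827  37.01976825]
lin [-0.111 -0.388  1.608] rot [-0.418  0.05  -0.456] pos [529.9 284.6 278.1]
```

Request:
{"name": "step_arm", "arguments": {"linear": [[-0.134,-0.483,0.6],[-0.134,-0.483,0.6],[-0.134,-0.483,0.6],[-0.134,-0.483,0.9],[-0.134,-0.483,0.9]], "rot": [[-0.418,0.05,-0.456],[-0.418,0.05,-0.456],[-0.418,0.05,-0.456],[-0.418,0.05,-0.456],[-0.418,0.05,-0.456]], "fingers": 0.64, "grip_force": 25}}

```text
clock: 1.6
position: [453.2, 261.2, 136.4]
ee_rot: [0.619, 0.779, 0.076, 0.062]
contact_force: [-1.2, -0.6, -0.4]
gripper_width: 60.5
```

```bash
python3 - <<'E'
from h import *
w=np.array([475.03,268.52,20]);R=Rd(13.13,12);z=R.apply([0,0,1])
for h in(50,17.4): go(w-h*z,R)
print(r.state()["gripper_width"])
E
```

```text
lin [ 0.016 -0.006  0.458] rot [-0.024  0.005 -0.004] pos [453.2 261.2 136.4]
lin [ 0.016 -0.004  0.675] rot [-0.024  0.005 -0.004] pos [453.2 261.2 136.4]
60.48761064572475
```

Request:
{"name": "step_arm", "arguments": {"linear": [[0.016,-0.005,0.1],[0.016,-0.005,0.2],[0.016,-0.005,0.3],[0.016,-0.005,0.4],[0.016,-0.005,0.4]], "rot": [[0,0,0],[0,0,0],[0,0,0],[0,0,0],[0,0,0]]}}

```text
clock: 2.1
position: [469.2, 268.9, 84.6]
ee_rot: [0.619, 0.778, 0.081, 0.064]
contact_force: [0.4, 0.1, -0.2]
gripper_width: 34.1
```

```bash
python3 - <<'E'
from h import *
w=np.array([475.03,268.52,20]);R=Rd(13.13,12);z=R.apply([0,0,1])
for h in(30,17.4): go(w-h*z,R)
print(r.state()["gripper_width"])
s=save("wrist","w2",scale=1.5)
E
```

```text
lin [-0.012 -0.053  0.229] rot [-0.003  0.    -0.004] pos [469.2 268.9  84.6]
lin [-0.012 -0.053  0.313] rot [-0.003  0.    -0.004] pos [469.2 268.9  84.6]
34.06414813330783
```

View pics/w2.png

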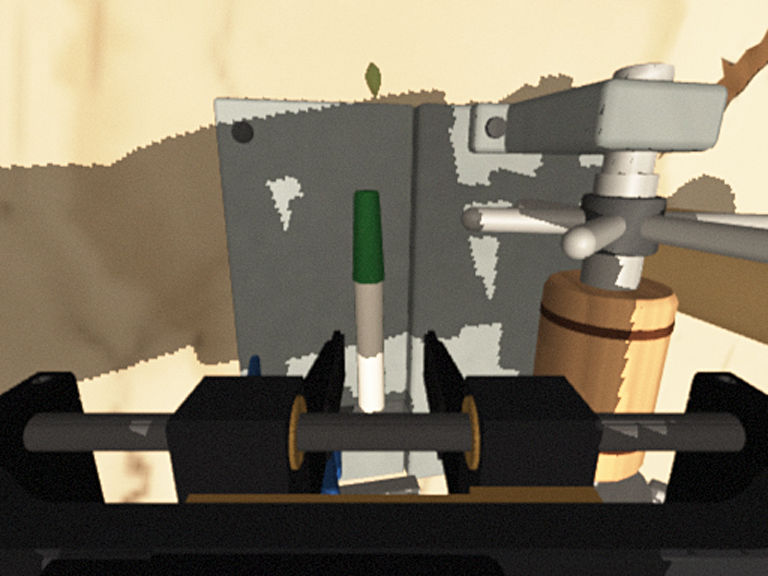

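Request:
{"name": "step_arm", "arguments": {"linear": [[-0.012,-0.053,0.05],[-0.012,-0.053,0.1],[-0.012,-0.053,0.15],[-0.012,-0.053,0.2],[-0.012,-0.053,0.2],[-0.012,-0.053,0.2]], "rot": [[0,0,0],[0,0,0],[0,0,0],[0,0,0],[0,0,0],[0,0,0]]}}

```text
clock: 2.75
position: [467.3, 267.9, 53.5]
ee_rot: [0.618, 0.779, 0.082, 0.065]
contact_force: [-0.9, -0.6, -0.5]
gripper_width: 34.1
```

```bash
python3 - <<'E'
from h import *
w=np.array([475.03,268.52,20]);R=Rd(13.13,12);z=R.apply([0,0,1])
for h in(30,17.4): go(w-h*z,R)
print(r.state()["contact_force"])
E
```

```text
lin [-0.008  0.004  0.029] rot [-0.    -0.002 -0.001] pos [467.3 267.9  53.5]
lin [-0.008  0.004  0.113] rot [-0.    -0.002 -0.001] pos [467.3 267.9  53.5]
[-0.8874138  -0.58058658 -0.54986714]
```

Request:
{"name": "step_arm", "arguments": {"linear": [[0,0.004,0.03],[0,0.004,0.06],[0,0.004,0.085],[0,0.004,0.1],[0,0.004,0.107],[0,0.004,0.107]], "rot": [[0,0,0],[0,0,0],[0,0,0],[0,0,0],[0,0,0],[0,0,0]]}}

```text
clock: 3.35
position: [471.1, 268.7, 38.0]
ee_rot: [0.618, 0.779, 0.082, 0.065]
contact_force: [0.6, -0.5, 0.0]
gripper_width: 34.0
```

Request:
{"name": "step_arm", "arguments": {"linear": [[0,0,0.007],[0,0,0.014],[0,0,0.014]], "rot": [[0,0,0],[0,0,0],[0,0,0]]}}

```text
clock: 3.65
position: [471.6, 268.9, 36.2]
ee_rot: [0.618, 0.779, 0.082, 0.065]
contact_force: [-0.0, -0.5, 0.0]
gripper_width: 34.3
```

Request:
{"name": "step_arm", "arguments": {"linear": [[0,0,0.01],[0,0,0.02],[0,0,0.02]], "rot": [[0,0,0],[0,0,0],[0,0,0]]}}

```text
clock: 3.95
position: [472.2, 269.1, 34.9]
ee_rot: [0.618, 0.779, 0.082, 0.064]
contact_force: [-8.3, -3.3, 13.2]
gripper_width: 34.5
```

Request:
{"name": "step_arm", "arguments": {"linear": [[0,0,0.01],[0,0,0.02],[0,0,0.02]], "rot": [[0,0,0],[0,0,0],[0,0,0]]}}

```text
clock: 4.25
position: [472.4, 269.2, 34.5]
ee_rot: [0.618, 0.779, 0.08, 0.064]
contact_force: [-20.9, -9.8, 36.7]
gripper_width: 34.5
```

Request:
{"name": "step_arm", "arguments": {"linear": [[0,0,-0.02],[0,0,-0.02],[0,0,-0.02],[0,0,-0.02],[0,0,-0.02],[0,0,-0.02],[0,0,-0.02],[0,0,-0.02]], "rot": [[0,0,0],[0,0,0],[0,0,0],[0,0,0],[0,0,0],[0,0,0],[0,0,0],[0,0,0]], "fingers": 1, "grip_force": 25}}

```text
clock: 5.05
position: [472.1, 269.0, 33.2]
ee_rot: [0.618, 0.779, 0.082, 0.065]
contact_force: [-3.0, -0.5, 5.6]
gripper_width: 15.2
```

Request:
{"name": "step_arm", "arguments": {"linear": [[0,0,-0.05],[0,0,-0.15],[0,0,-0.3],[0,0,-0.45],[0,0,-0.6],[0,0,-0.6]], "rot": [[0,0,0],[0,0,0],[0,0,0],[0,0,0],[0,0,0],[0,0,0]]}}

```text
clock: 5.65
position: [455.6, 265.5, 124.5]
ee_rot: [0.618, 0.779, 0.085, 0.066]
contact_force: [1.1, -0.1, -0.1]
gripper_width: 14.9
```

```bash
python3 - <<'E'
from h import *
R=Rd(13.13,12);go([322,279,60],R);go([322,279,23],R);print(r.state()["gripper_width"])
a=save("scene","s3",crop=(150,200,390,330),scale=3.2)
E
```

```text
lin [ 0.289 -0.919  0.239] rot [ 0.013 -0.004 -0.001] pos [455.6 265.5 124.5]
lin [ 0.288 -0.972  0.48 ] rot [ 0.013 -0.004 -0.001] pos [455.6 265.5 124.5]
14.911441968311252
```

View pics/s3.png

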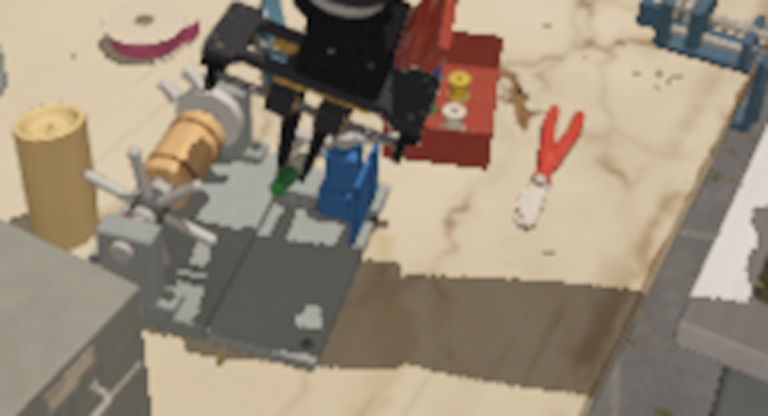

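```bash
python3 - <<'E'
from h import *
s=load('s3')
print('pliers',cast(s,150+528/3.2,200+215/3.2,0),'edge',cast(s,150+590/3.2,200+390/3.2,0))
for y in(-95,40,110):p=proj(s,W(-235,y,0));print((p[0]-150)*3.2,(p[1]-200)*3.2)
E
```

```text
pliers [304.83023326 108.65734666   0.        ] edge [186.24865858 266.33475745   0.        ]
463.57894602645285 220.9078933291341
424.98260384298067 329.6621436054506
401.52159957143505 395.76902798720477
```

Request:
{"name": "step_arm", "arguments": {"linear": [[0.289,-0.25,0],[0.289,-0.5,0.05],[0.289,-0.75,0.1],[0.289,-0.919,0.2],[0.289,-0.919,0.2],[0.289,-0.919,0.2]], "rot": [[0,0,0],[0,0,0],[0,0,0],[0,0,0],[0,0,0],[0,0,0]]}}

```text
clock: 6.3
position: [318.9, 277.6, 62.6]
ee_rot: [0.618, 0.779, 0.082, 0.065]
contact_force: [1.0, 0.3, 0.4]
gripper_width: 15.3
```

```bash
python3 - <<'E'
from h import *
R=Rd(13.13,12);go([322,279,40],R);go([322,279,23],R);print(r.state()["gripper_width"])
E
```

```text
lin [ 0.004 -0.01   0.152] rot [-0.    -0.001  0.   ] pos [318.9 277.6  62.6]
lin [ 0.004 -0.033  0.263] rot [-0.    -0.001  0.   ] pos [318.9 277.6  62.6]
15.292533161503277
```

Request:
{"name": "step_arm", "arguments": {"linear": [[0,-0.01,0.07],[0,-0.02,0.14],[0,-0.03,0.2],[0,-0.03,0.24],[0,-0.03,0.255],[0,-0.03,0.255],[0,-0.03,0.255]], "rot": [[0,0,0],[0,0,0],[0,0,0],[0,0,0],[0,0,0],[0,0,0],[0,0,0]]}}

```text
clock: 7.0
position: [322.4, 278.5, 24.8]
ee_rot: [0.618, 0.779, 0.082, 0.065]
contact_force: [0.4, 0.4, 2.6]
gripper_width: 14.7
```

Request:
{"name": "step_arm", "arguments": {"linear": [[0,0,0.007],[0,0,0.014],[0,0,0.014]], "rot": [[0,0,0],[0,0,0],[0,0,0]]}}

```text
clock: 7.3
position: [322.8, 278.8, 22.9]
ee_rot: [0.618, 0.779, 0.083, 0.065]
contact_force: [-0.4, 1.0, 3.0]
gripper_width: 14.6
```

Request:
{"name": "step_arm", "arguments": {"linear": [[0,0,0.007],[0,0,0.014],[0,0,0.014]], "rot": [[0,0,0],[0,0,0],[0,0,0]]}}

```text
clock: 7.6
position: [323.4, 279.0, 22.1]
ee_rot: [0.618, 0.779, 0.082, 0.065]
contact_force: [-6.4, -3.1, 15.6]
gripper_width: 14.7
```

Request:
{"name": "step_arm", "arguments": {"linear": [[0,0,-0.007],[0,0,-0.01],[0,0,-0.01],[0,0,-0.01]], "rot": [[0,0,0],[0,0,0],[0,0,0],[0,0,0]], "fingers": 0.7}}

```text
clock: 8.0
position: [323.3, 278.9, 22.5]
ee_rot: [0.618, 0.779, 0.083, 0.065]
contact_force: [2.1, 0.6, 2.0]
gripper_width: 28.5
```

Request:
{"name": "step_arm", "arguments": {"linear": [[0,0,-0.1],[0,0,-0.3],[0,0,-0.6],[0,0,-0.9],[0,0,-1],[0,0,-1]], "rot": [[0,0,0],[0,0,0],[0,0,0],[0,0,0],[0,0,0],[0,0,0]]}}

```text
clock: 8.6
position: [293.2, 272.4, 171.7]
ee_rot: [0.618, 0.779, 0.085, 0.065]
contact_force: [1.0, -0.2, 0.4]
gripper_width: 28.5
```

```bash
python3 - <<'E'
from h import *
save("wrist","w4",scale=1.5)
R=Rd(11.7,0);go([450,290,220],R);go(W(30,60,220),R)
E
```

```text
lin [-0.119  1.098 -0.111] rot [ 0.422 -0.009  0.049] pos [292.5 271.6 169.3]
lin [0.084 2.018 0.086] rot [ 0.422 -0.009  0.049] pos [292.5 271.6 169.3]
```

View pics/w4.png

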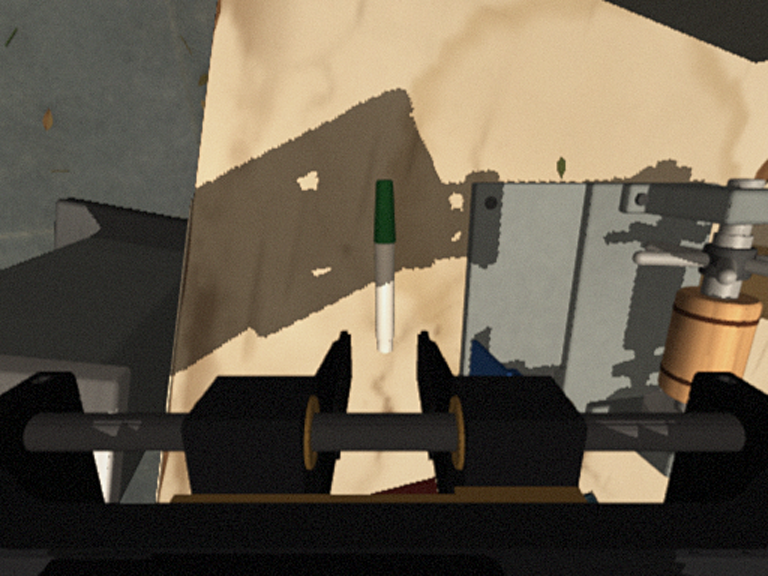

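The pen lies on the table at (385,180–350), clear of the stand edge at x≈468. Next I'll turn the roller with closed fingers.

Request:
{"name": "step_arm", "arguments": {"linear": [[-0.05,0.2,-0.1],[-0.119,0.5,-0.111],[-0.119,0.8,-0.111],[-0.119,1,-0.111],[-0.119,1,-0.111]], "rot": [[0.422,-0.009,0.049],[0.422,-0.009,0.049],[0.422,-0.009,0.049],[0.422,-0.009,0.049],[0.422,-0.009,0.049]], "fingers": 1}}

```text
clock: 9.15
position: [438.3, 286.2, 213.8]
ee_rot: [0.632, 0.775, -0.003, -0.001]
contact_force: [0.2, -0.5, 0.5]
gripper_width: 0.8
```

```bash
python3 - <<'E'
from h import *
R=Rd(11.7,0);go(W(36,60,190),R);go(W(36,60,136),R)
E
```

```text
lin [0.238 1.057 0.153] rot [-0.01   0.004 -0.005] pos [438.3 286.2 213.8]
lin [0.239 1.059 0.513] rot [-0.01   0.004 -0.005] pos [438.3 286.2 213.8]
```

Request:
{"name": "step_arm", "arguments": {"linear": [[0.238,0.3,0],[0.238,0.6,0],[0.238,0.9,0],[0.238,1,0.1],[0.238,1,0.15],[0.238,1,0.15]], "rot": [[0,0,0],[0,0,0],[0,0,0],[0,0,0],[0,0,0],[0,0,0]]}}

```text
clock: 9.75
position: [572.9, 350.8, 189.1]
ee_rot: [0.631, 0.776, -0.004, -0.002]
contact_force: [-0.4, -0.2, 0.1]
gripper_width: 0.2
```

```bash
python3 - <<'E'
from h import *
R=Rd(11.7,0);go(W(28,60,132),R);go(W(-23,60,132),R);s=r.state();print(St(s["position"]))
E
```

```text
lin [-0.004  0.041  0.381] rot [-0.018  0.006  0.   ] pos [572.9 350.8 189.1]
lin [-0.004 -0.299  0.384] rot [-0.018  0.006  0.   ] pos [572.9 350.8 189.1]
[ 22.3884653   60.75964942 189.12959622]
```

Request:
{"name": "step_arm", "arguments": {"linear": [[-0.004,0.041,0.05],[-0.004,0.041,0.18],[-0.004,0.041,0.3],[-0.004,0.041,0.38],[-0.004,0.041,0.38]], "rot": [[-0.018,0.006,0],[-0.018,0.006,0],[-0.018,0.006,0],[-0.018,0.006,0],[-0.018,0.006,0]]}}

```text
clock: 10.25
position: [579.9, 351.7, 133.8]
ee_rot: [0.631, 0.776, 0.002, 0.001]
contact_force: [0.3, 0.0, -0.3]
gripper_width: 0.3
```

Request:
{"name": "step_arm", "arguments": {"linear": [[0,-0.05,0],[0,-0.1,0],[0,-0.15,0],[0,-0.2,0],[0,-0.25,0],[0,-0.3,0],[0,-0.34,0],[0,-0.34,0]], "rot": [[0,0,0],[0,0,0],[0,0,0],[0,0,0],[0,0,0],[0,0,0],[0,0,0],[0,0,0]]}}

```text
clock: 11.05
position: [530.7, 342.0, 136.2]
ee_rot: [0.631, 0.776, 0.003, 0.001]
contact_force: [-0.1, -0.1, -0.6]
gripper_width: 0.5
```

```bash
python3 - <<'E'
from h import *
s=r.state();print(St(s["position"]))
E
```

```text
[-20.76931859  60.69361315 136.24171614]
```

Request:
{"name": "step_arm", "arguments": {"linear": [[0,0,-0.2],[0,0,-0.38],[0,0.15,-0.38],[0,0.34,-0.38],[0,0.34,-0.38],[0,0.34,-0.2],[0,0.34,0.01],[0,0.34,0.01]], "rot": [[0,0,0],[0,0,0],[0,0,0],[0,0,0],[0,0,0],[0,0,0],[0,0,0],[0,0,0]]}}

```text
clock: 11.85
position: [577.9, 350.8, 129.0]
ee_rot: [0.631, 0.776, -0.001, -0.001]
contact_force: [-0.7, 0.3, -0.9]
gripper_width: 0.3
```

Request:
{"name": "step_arm", "arguments": {"linear": [[0,-0.05,0],[0,-0.1,0],[0,-0.15,0],[0,-0.2,0],[0,-0.25,0],[0,-0.3,0],[0,-0.34,0],[0,-0.34,0]], "rot": [[0,0,0],[0,0,0],[0,0,0],[0,0,0],[0,0,0],[0,0,0],[0,0,0],[0,0,0]]}}

```text
clock: 12.65
position: [530.7, 342.1, 134.9]
ee_rot: [0.631, 0.776, 0.003, 0.001]
contact_force: [-0.0, -0.7, 0.3]
gripper_width: 0.4
```

Request:
{"name": "step_arm", "arguments": {"linear": [[0,0,-0.2],[0,0,-0.5],[0,-0.2,-0.5],[0,-0.4,-0.5],[0,-0.4,-0.5]], "rot": [[0,0,0],[0,0,0],[0,0,0],[0,0,0],[0,0,0]], "fingers": 0.58}}

```text
clock: 13.15
position: [469.7, 329.3, 208.9]
ee_rot: [0.631, 0.776, 0.003, 0.001]
contact_force: [0.1, 0.2, -0.5]
gripper_width: 35.2
```

```bash
python3 - <<'E'
from h import *
s=save("wrist","w5",scale=1.5);print(St(r.state()["position"]),(np.array(proj(s,W(0,60,147)))*1.5),np.array(proj(s,W(0,-5,110)))*1.5)
R=Rd(11.7,0);go(W(0,60,190),R)
E
```

```text
[-81.62417515  60.54781746 208.98876116] [538.14564444 321.24310153] [508.2380057  392.90536151]
lin [-0.004  0.543  0.13 ] rot [ 0.014 -0.004  0.002] pos [471.1 329.5 209. ]
```

View pics/w5.png

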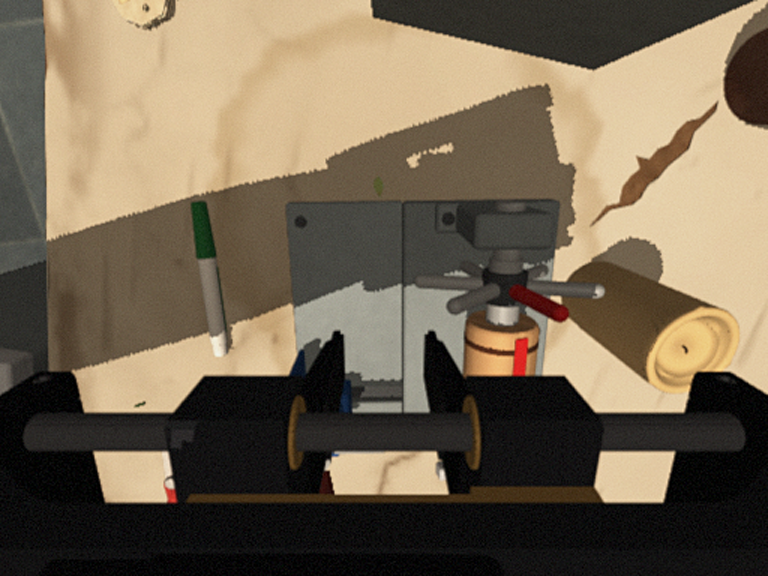

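Red peg tip is at (565,312) against (538,321) for straight up, so about 13° remain. I'll straddle the red peg with the jaws and close on it, centred over the axis, to square it.

Request:
{"name": "step_arm", "arguments": {"linear": [[-0.004,0.2,0],[-0.004,0.4,0.1],[-0.004,0.563,0.13],[-0.004,0.563,0.13],[-0.004,0.563,0.13]], "rot": [[0.014,0,0],[0.014,0,0],[0.014,0,0],[0.014,0,0],[0.014,0,0]], "fingers": 0.474}}

```text
clock: 13.7
position: [555.8, 346.2, 189.6]
ee_rot: [0.632, 0.775, 0.0, -0.001]
contact_force: [0.2, -0.0, 0.7]
gripper_width: 50.0
```

```bash
python3 - <<'E'
from h import *
R=Rd(11.7,0);go(W(3,60,146),R);print(St(r.state()["position"]))
E
```

```text
lin [ 0.002 -0.011  0.291] rot [-0.002 -0.003 -0.001] pos [555.8 346.2 189.6]
[  4.67336832  59.69467847 189.62185563]
```

Request:
{"name": "step_arm", "arguments": {"linear": [[0,-0.005,0.08],[0,-0.011,0.16],[0,-0.011,0.24],[0,-0.011,0.291],[0,-0.011,0.291],[0,-0.011,0.291]], "rot": [[0,0,0],[0,0,0],[0,0,0],[0,0,0],[0,0,0],[0,0,0]]}}

```text
clock: 14.3
position: [553.8, 346.1, 146.7]
ee_rot: [0.631, 0.776, 0.001, -0.001]
contact_force: [0.2, -0.2, 0.7]
gripper_width: 50.1
```

```bash
python3 - <<'E'
from h import *
R=Rd(11.7,0);go(W(0,60,143),R);print(St(r.state()["position"]),r.state()["contact_force"])
E
```

```text
lin [-0.    -0.018  0.025] rot [ 0.001 -0.004  0.   ] pos [553.8 346.1 146.7]
[  2.70217415  60.03244116 146.73873827] [ 0.18716064 -0.20346914  0.65447395]
```

Request:
{"name": "step_arm", "arguments": {"linear": [[0,-0.018,0.02],[0,-0.018,0.02],[0,-0.018,0.02],[0,-0.018,0.02],[0,-0.018,0.02],[0,-0.018,0.02],[0,-0.018,0.02]], "rot": [[0,0,0],[0,0,0],[0,0,0],[0,0,0],[0,0,0],[0,0,0],[0,0,0]], "fingers": 1, "grip_force": 12}}

```text
clock: 15.0
position: [551.2, 345.6, 144.4]
ee_rot: [0.631, 0.775, 0.001, -0.001]
contact_force: [-1.0, -0.4, 3.2]
gripper_width: 9.6
```

```bash
python3 - <<'E'
from h import *
s=r.state();print(St(s["position"]),s["contact_force"],s["moment"],s["gripper_width"])
a=load('w5');b=save("scene","s6");c=save("side","d6")
for im in(b,c):
    h=cv2.cvtColor(im["color"],cv2.COLOR_RGB2HSV);m=(((h[...,0]<6)|(h[...,0]>174))&(h[...,1]>160)&(h[...,2]>110))
    u,v=np.array(proj(im,W(0,-5,110))).astype(int);sub=m[v-18:v+19,u-22:u+23];ys,xs=np.nonzero(sub);print((u,v),len(xs),(xs.mean()+u-22,ys.mean()+v-18) if len(xs) else '')
    for d in(-15,-10,-5,0,5,10,15):
        t=np.radians(d);print(d,np.round(proj(im,W(25*np.sin(t),-5,85+25*np.cos(t))),1),end=' ')
    print()
E
```

```text
[9.19179491e-02 6.00625399e+01 1.44437258e+02] [-0.96226644 -0.35334337  3.19478704] [-0.08509147  0.19627438  0.01715538] 9.562164424721121
(np.int64(206), np.int64(241)) 66 (np.float64(200.56060606060606), np.float64(247.469696969697))
-15 [208.4 242.3] -10 [207.7 242. ] -5 [206.9 241.7] 0 [206.2 241.5] 5 [205.5 241.4] 10 [204.8 241.3] 15 [204.1 241.3] 
(np.int64(252), np.int64(250)) 30 (np.float64(251.23333333333335), np.float64(246.23333333333335))
-15 [255.8 251. ] -10 [254.8 250.9] -5 [253.9 250.9] 0 [252.9 250.9] 5 [252.  251.1] 10 [251.  251.3] 15 [250.1 251.5]
```

Request:
{"name": "step_arm", "arguments": {"linear": [[0,0,0],[0,0,0],[0,0,0],[0,0,-0.1],[0,0,-0.25],[0,0,-0.45],[0,0,-0.5],[0,0,-0.5]], "rot": [[0,0,0],[0,0,0],[0,0,0],[0,0,0],[0,0,0],[0,0,0],[0,0,0],[0,0,0]], "fingers": 0.53}}

```text
clock: 15.9
position: [552.3, 346.0, 221.6]
ee_rot: [0.631, 0.775, 0.003, 0.0]
contact_force: [0.9, -0.0, -0.3]
gripper_width: 44.3
```

Request:
{"name": "step_arm", "arguments": {"linear": [[-0.1,-0.3,0],[-0.2,-0.6,0],[-0.3,-0.9,0],[-0.3,-1,0],[-0.3,-1,0]], "rot": [[0,0,0],[0,0,0],[0,0,0],[0,0,0],[0,0,0]], "fingers": 1}}

```text
clock: 16.4
position: [411.1, 270.0, 216.8]
ee_rot: [0.631, 0.776, -0.0, -0.001]
contact_force: [0.3, 0.7, -0.0]
gripper_width: 10.3
```

```bash
python3 - <<'E'
from h import *
s=save("wrist","w7",scale=1.5);print(St(r.state()["position"]))
for d in(-5,0,5):
    t=np.radians(d);print(d,1.5*np.array(proj(s,W(62*np.sin(t),60,85+62*np.cos(t)))),1.5*np.array(proj(s,W(25*np.sin(t),-5,85+25*np.cos(t)))))
h=cv2.cvtColor(s["color"],cv2.COLOR_RGB2HSV);m=(((h[...,0]<6)|(h[...,0]>174))&(h[...,1]>150)&(h[...,2]>80)).astype(np.uint8)
n,l,st,c=cv2.connectedComponentsWithStats(m)
for i in range(1,n):
    if st[i,4]>20:print(st[i]*1.5,c[i]*1.5)
im=cv2.imread('pics/w7.png')
cv2.imwrite('pics/w7c.png',im)
R=Rd(11.7,0);go(W(-190,-33,200),R)
E
```

```text
[-150.94307399   14.64856228  217.45226265]
-5 [666.37512881 232.81028546] [616.13196   323.5439929]
0 [677.09673368 232.88319267] [619.58624377 323.60013515]
5 [687.22326764 232.80765708] [622.88538367 323.54808226]
[618.  213.   66.   25.5 576. ] [652.265625   224.85546875]
[606.  265.5  30.  106.5 957. ] [620.4968652  317.40752351]
[361.5 456.   27.   37.5 282. ] [371.36968085 470.37765957]
[231.  469.5   7.5  25.5  78. ] [233.48076923 484.125     ]
lin [-0.318 -0.26   0.116] rot [-0.    -0.003  0.001] pos [412.5 270.5 217.5]
```

View pics/w7c.png

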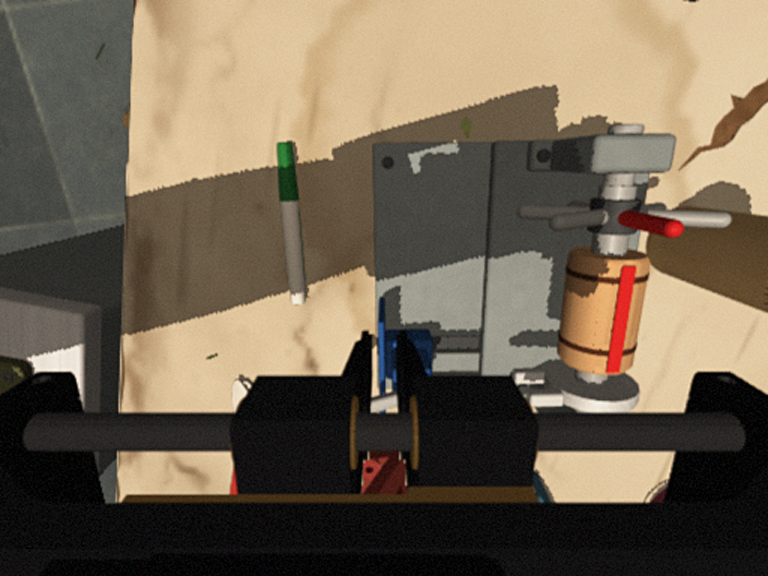

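Red peg tip at (680,230) and mark centre at (620,317) agree with "up" to about 1°, and the lugs at (530,390) face the lock. Next I'll push the block.

Request:
{"name": "step_arm", "arguments": {"linear": [[-0.318,-0.26,0.1],[-0.318,-0.26,0.1],[-0.318,-0.26,0.12],[-0.318,-0.26,0.3],[-0.318,-0.26,0.6],[-0.318,-0.26,0.85],[-0.318,-0.26,0.85]], "rot": [[0,0,0],[0,0,0],[0,0,0],[0,0,0],[0,0,0],[0,0,0],[0,0,0]]}}

```text
clock: 17.15
position: [382.1, 215.7, 85.9]
ee_rot: [0.631, 0.775, -0.004, -0.003]
contact_force: [-0.2, -0.7, -0.7]
gripper_width: 0.2
```

```bash
python3 - <<'E'
from h import *
R=Rd(11.7,0);go(W(-190,-33,72),R);go(W(-125,-33,72),R);print(St(r.state()["position"]),r.state()["contact_force"])
E
```

```text
lin [-0.001  0.013  0.092] rot [-0.019 -0.001  0.   ] pos [382.1 215.7  85.9]
lin [-0.001  0.447  0.088] rot [-0.019 -0.001  0.   ] pos [382.1 215.7  85.9]
[-191.87888971  -32.8272307    85.88924398] [-0.20848117 -0.66757579 -0.72250699]
```

Request:
{"name": "step_arm", "arguments": {"linear": [[0,0.013,0.08],[0,0.06,0.088],[0,0.12,0.088],[0,0.18,0.088],[0,0.24,0.088],[0,0.3,0.088],[0,0.36,0.088],[0,0.36,0.088]], "rot": [[-0.019,0,0],[-0.019,0,0],[-0.019,0,0],[-0.019,0,0],[-0.019,0,0],[-0.019,0,0],[-0.019,0,0],[-0.019,0,0]]}}

```text
clock: 17.95
position: [439.6, 227.8, 78.2]
ee_rot: [0.631, 0.775, 0.006, 0.003]
contact_force: [0.0, -0.1, 0.1]
gripper_width: 0.5
```

Request:
{"name": "step_arm", "arguments": {"linear": [[0,0.03,0],[0,0.06,0],[0,0.08,0],[0,0.08,0]], "rot": [[0,0,0],[0,0,0],[0,0,0],[0,0,0]]}}

```text
clock: 18.35
position: [449.8, 230.0, 77.7]
ee_rot: [0.631, 0.775, 0.005, 0.003]
contact_force: [-2.6, 0.7, 0.5]
gripper_width: 0.6
```

```bash
python3 - <<'E'
from h import *
print(St(r.state()["position"]),r.state()["contact_force"])
E
```

```text
[-122.66628493  -32.62306184   77.73877765] [-2.64710661  0.6732143   0.48229646]
```

Request:
{"name": "step_arm", "arguments": {"linear": [[0,0.015,0.01],[0,0.03,0.02],[0,0.03,0.03],[0,0.03,0.03]], "rot": [[0,0,0],[0,0,0],[0,0,0],[0,0,0]]}}

```text
clock: 18.75
position: [451.0, 230.5, 73.7]
ee_rot: [0.631, 0.776, 0.001, -0.0]
contact_force: [-15.9, -4.4, 13.9]
gripper_width: 0.4
```

Request:
{"name": "step_arm", "arguments": {"linear": [[0,0.015,0],[0,0.03,0],[0,0.03,0],[0,0.03,0]], "rot": [[0,0,0],[0,0,0],[0,0,0],[0,0,0]]}}

```text
clock: 19.15
position: [451.2, 230.6, 73.7]
ee_rot: [0.631, 0.776, -0.004, -0.004]
contact_force: [-32.6, -6.9, 27.7]
gripper_width: 0.6
```

```bash
python3 - <<'E'
from h import *
print(St(r.state()["position"]),r.state()["contact_force"])
E
```

```text
[-121.18591628  -32.29332904   73.69558815] [-32.56408008  -6.88459935  27.73778948]
```

Request:
{"name": "step_arm", "arguments": {"linear": [[0,-0.1,0],[0,-0.3,0],[0,-0.3,-0.3],[0,-0.3,-0.6],[0,-0.2,-0.97],[-0.3,0,-0.97],[-0.7,0,-0.97],[-0.85,0,-0.97]], "rot": [[0,0,0],[0,0,0],[0,0,0],[0,0,0],[0,0,0],[0,0,0],[0,0,0],[0,0,0]]}}

```text
clock: 19.95
position: [485.1, 104.6, 220.4]
ee_rot: [0.631, 0.775, 0.006, 0.005]
contact_force: [0.2, -0.6, -0.9]
gripper_width: 0.5
```

```bash
python3 - <<'E'
from h import *
s=save("wrist","w8",scale=1.5);print(St(r.state()["position"]))
for t in(0,.1,.2,.3,.4): print(t,1.5*np.array(proj(s,W(-88-60*np.cos(t),-65-60*np.sin(t),117))))
print('axis',1.5*np.array(proj(s,W(-88,-65,100))),'plate top home',[1.5*np.array(proj(s,W(-113,y,77))) for y in(-95,-16)])
E
```

```text
[-113.91998054 -166.6215914   219.77296165]
0 [318.80671685 130.65095097]
0.1 [319.81775051 141.96373682]
0.2 [321.86262824 153.00269441]
0.3 [324.89970482 163.66697733]
0.4 [328.8797207  173.86349952]
axis [422.83321812 132.48900812] plate top home [array([380.97400587, 182.14910323]), array([380.61227726,  50.40787737])]
```

View pics/w8.png

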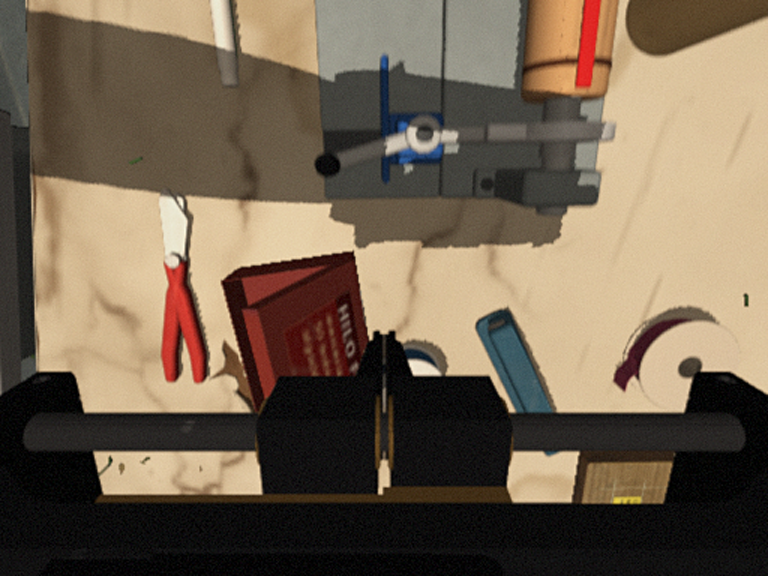

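Pivot at (425,133) against (423,132) predicted for home, and the tongue is between the lugs, so the block is home. The knob at (327,163) gives a lever angle of about 0.3. I'll swing the lever in two face pushes: −y first, then +x.

```bash
python3 - <<'E'
from h import *
R=Rd(11.7,0);go(W(-147,-52,200),R);go(W(-147,-52,124),R)
E
```

```text
lin [ 0.764 -0.225  0.126] rot [ 0.028  0.006 -0.007] pos [485.5 100.5 219.8]
lin [ 0.765 -0.232  0.633] rot [ 0.028  0.006 -0.007] pos [485.5 100.5 219.8]
```

Request:
{"name": "step_arm", "arguments": {"linear": [[0.25,-0.1,0],[0.5,-0.23,0],[0.765,-0.23,0],[0.765,-0.23,0.1],[0.765,-0.23,0.35],[0.765,-0.23,0.55],[0.765,-0.23,0.62],[0.765,-0.23,0.62]], "rot": [[0.028,0.006,-0.007],[0.028,0.006,-0.007],[0.028,0.006,-0.007],[0.028,0.006,-0.007],[0.028,0.006,-0.007],[0.028,0.006,-0.007],[0.028,0.006,-0.007],[0.028,0.006,-0.007]]}}

```text
clock: 20.8
position: [426.0, 211.4, 123.8]
ee_rot: [0.63, 0.776, -0.001, -0.004]
contact_force: [-0.4, -0.5, 0.1]
gripper_width: 0.6
```

```bash
python3 - <<'E'
from h import *
R=Rd(11.7,0);print(St(r.state()["position"]),r.state()["contact_force"])
for p in((-146,-60),(-141,-72),(-134,-84),(-124,-96)):go(W(*p,123),R)
E
```

```text
[-149.76262671  -45.96814167  123.79547314] [-0.37094287 -0.47742006  0.11116342]
lin [-0.094  0.025  0.005] rot [-0.013 -0.009  0.006] pos [426.  211.4 123.8]
lin [-0.174  0.058  0.004] rot [-0.013 -0.009  0.006] pos [426.  211.4 123.8]
lin [-0.254  0.104  0.004] rot [-0.013 -0.009  0.006] pos [426.  211.4 123.8]
lin [-0.334  0.171  0.003] rot [-0.013 -0.009  0.006] pos [426.  211.4 123.8]
```

Request:
{"name": "step_arm", "arguments": {"linear": [[-0.06,0.02,0],[-0.1,0.025,0],[-0.15,0.045,0],[-0.2,0.07,0],[-0.25,0.1,0],[-0.3,0.14,0],[-0.334,0.171,0],[-0.334,0.171,0]], "rot": [[0,0,0],[0,0,0],[0,0,0],[0,0,0],[0,0,0],[0,0,0],[0,0,0],[0,0,0]]}}

```text
clock: 21.6
position: [463.4, 168.0, 125.7]
ee_rot: [0.63, 0.776, 0.001, -0.003]
contact_force: [0.9, 0.6, 0.4]
gripper_width: 0.6
```

```bash
python3 - <<'E'
from h import *
R=Rd(11.7,0);print(St(r.state()["position"]),r.state()["contact_force"])
for p in((-124,-88),(-154,-88),(-154,-114)):go(W(*p,123),R)
s=save("wrist","w9");t=.95
h=cv2.cvtColor(s["color"],cv2.COLOR_RGB2HSV)
E
```

```text
[-121.86052239  -96.04212175  125.70599242] [0.92361597 0.61758079 0.39969513]
lin [ 0.054 -0.014  0.018] rot [-0.004 -0.01   0.005] pos [463.4 168.  125.7]
lin [ 0.054 -0.214  0.019] rot [-0.004 -0.01   0.005] pos [463.4 168.  125.7]
lin [-0.119 -0.215  0.018] rot [-0.004 -0.01   0.005] pos [463.4 168.  125.7]
```

Request:
{"name": "step_arm", "arguments": {"linear": [[0.054,-0.014,0.015],[0.054,-0.1,0.015],[0.054,-0.214,0.015],[0.054,-0.214,0.015],[-0.03,-0.214,0.015],[-0.119,-0.214,0.015],[-0.119,-0.214,0.015]], "rot": [[0,0,0],[0,0,0],[0,0,0],[0,0,0],[0,0,0],[0,0,0],[0,0,0]]}}

```text
clock: 22.35
position: [435.3, 142.9, 123.3]
ee_rot: [0.631, 0.776, 0.0, -0.003]
contact_force: [-0.1, -0.4, -0.5]
gripper_width: 0.2
```

```bash
python3 - <<'E'
from h import *
R=Rd(11.7,0);print(St(r.state()["position"]),r.state()["contact_force"])
for p in((-142,-114),(-130,-119),(-118,-122),(-106,-124)):go(W(*p,122),R)
E
```

```text
[-154.50770303 -114.93192348  123.28906948] [-0.08301446 -0.4185008  -0.45412576]
lin [0.006 0.083 0.008] rot [-0.006 -0.009  0.003] pos [435.3 142.9 123.3]
lin [-0.027  0.163  0.008] rot [-0.006 -0.009  0.003] pos [435.3 142.9 123.3]
lin [-0.047  0.243  0.008] rot [-0.006 -0.009  0.003] pos [435.3 142.9 123.3]
lin [-0.061  0.323  0.007] rot [-0.006 -0.009  0.003] pos [435.3 142.9 123.3]
```

Request:
{"name": "step_arm", "arguments": {"linear": [[0,0.06,0.005],[-0.01,0.11,0.005],[-0.027,0.163,0.005],[-0.04,0.21,0.005],[-0.05,0.25,0.005],[-0.055,0.29,0.005],[-0.061,0.32,0.005],[-0.061,0.32,0.005]], "rot": [[0,0,0],[0,0,0],[0,0,0],[0,0,0],[0,0,0],[0,0,0],[0,0,0],[0,0,0]]}}

```text
clock: 23.15
position: [484.1, 145.5, 122.3]
ee_rot: [0.63, 0.777, 0.001, -0.003]
contact_force: [0.0, 1.0, 0.0]
gripper_width: 0.5
```

Request:
{"name": "step_arm", "arguments": {"linear": [[0,0.015,0],[0,0.03,0],[0,0.03,0],[0,0.03,0]], "rot": [[0,0,0],[0,0,0],[0,0,0],[0,0,0]]}}

```text
clock: 23.55
position: [487.9, 146.4, 122.3]
ee_rot: [0.63, 0.777, 0.001, -0.003]
contact_force: [-0.3, -0.3, 0.1]
gripper_width: 0.7
```

```bash
python3 - <<'E'
from h import *
print(St(r.state()["position"]),r.state()["contact_force"])
E
```

```text
[-102.31197376 -122.17972909  122.32785927] [-0.29104473 -0.25121532  0.14922951]
```

Request:
{"name": "step_arm", "arguments": {"linear": [[0,0.015,0],[0,0.03,0],[0,0.03,0]], "rot": [[0,0,0],[0,0,0],[0,0,0]]}}

```text
clock: 23.85
position: [489.7, 146.6, 122.0]
ee_rot: [0.63, 0.777, -0.003, -0.005]
contact_force: [-10.3, -3.9, 7.5]
gripper_width: 0.3
```

Request:
{"name": "step_arm", "arguments": {"linear": [[0,0.015,0],[0,0.03,0],[0,0.03,0]], "rot": [[0,0,0],[0,0,0],[0,0,0]]}}

```text
clock: 24.15
position: [490.5, 146.7, 121.6]
ee_rot: [0.63, 0.777, -0.007, -0.009]
contact_force: [-22.7, -7.2, 15.7]
gripper_width: 0.3
```

```bash
python3 - <<'E'
from h import *
print(St(r.state()["position"]),r.state()["contact_force"])
E
```

```text
[ -99.64702478 -122.42675664  121.60433403] [-22.72931771  -7.1708315   15.67042525]
```

Request:
{"name": "step_arm", "arguments": {"linear": [[0,-0.06,0],[0,-0.2,0],[0,-0.2,-0.3],[0,-0.2,-0.6],[-0.1,-0.1,-0.8],[-0.2,0.3,-0.9],[-0.2,0.3,-0.9],[-0.2,0.3,-0.9]], "rot": [[0,0,0],[0,0,0],[0,0,0],[0,0,0],[0,0,0],[0,0,0],[0,0,0],[0,0,0]]}}

```text
clock: 24.95
position: [549.5, 127.3, 257.8]
ee_rot: [0.63, 0.776, 0.001, -0.002]
contact_force: [0.2, -0.4, -0.8]
gripper_width: 0.4
```

```bash
python3 - <<'E'
from h import *
s=save("wrist","w10",scale=1.5);print(St(r.state()["position"]))
P=lambda *a:(1.5*np.array(proj(s,W(*a)))).round(1)
for t in(1.4,1.5,1.57):print(t,P(-88-60*np.cos(t),-65-60*np.sin(t),117))
print('axis',P(-88,-65,100))
for d in(-4,0,4):
    t=np.radians(d);print(d,P(25*np.sin(t),-42,85+25*np.cos(t)),P(25*np.sin(t),-10,85+25*np.cos(t)))
E
```

```text
[ -47.32332698 -152.94210483  256.83530952]
1.4 [308.3 240.2]
1.5 [316.9 241.3]
1.57 [323.  241.5]
axis [323.1 151.1]
-4 [451.8 113.9] [454.1  59.4]
0 [454.4 113.9] [456.9  59.4]
4 [457.1 113.9] [459.7  59.4]
```

View pics/w10.png

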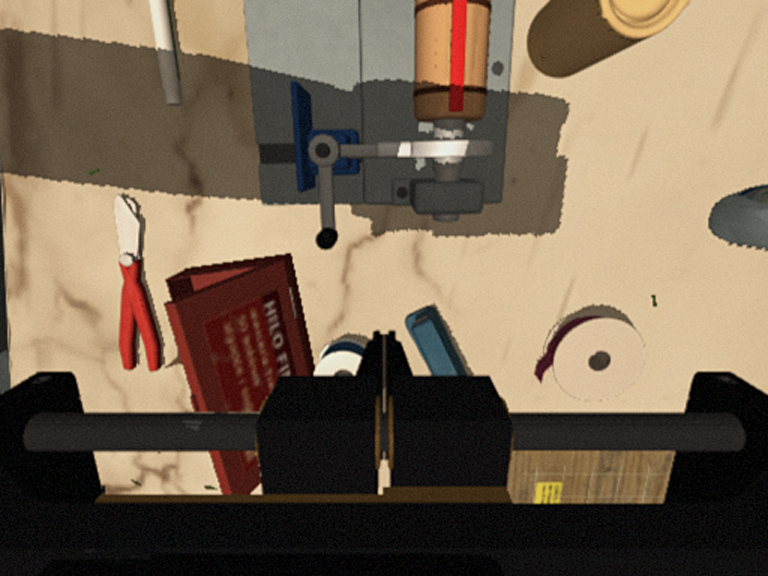

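```bash
python3 - <<'E'
from h import *
print(r.finish_job())
E
```

```text
the job is handed in; nothing more can be done
None
```

The job is done and handed in at about 25 s of the 67 s allowed. I did the steps in the order asked.

- **Pen:** I lifted it with the gripper tilted to clear the drum. I lowered it until it touched the table beside the stand and only then released it. A picture showed it lying clear of the stand.
- **Roller:** I turned it with two finger pushes on the pegs, then squared it by closing the jaws on the red peg. The mark and red peg matched "up" to about 1°. In the last picture the mark was within about 2°, which is about what the calibration can tell.
- **Lock block:** I pushed it until it hit its stop (about 33 N). The lever pivot sits within about 1 mm of its home position, and the tongue is between the lugs.
- **Lever:** I swung it until it hit its stop (about 23 N). The knob was at (327,238), against (323,241) expected for square.

The highest wrist force I saw was about 44 N, when a fingertip touched the stand's apron while picking up the pen. The tin, spools, stapler and candle looked untouched. The bowl was out of view in the last picture, but the arm never went near it. No check failed.

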